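# Lay the next maple billet half a length over in the seasoning rack

## Robot

A 6-joint arm with a two-finger parallel gripper is mounted at the origin on the work surface. World frame = base frame: x ahead of the robot, y to its left, z up, the work surface at z = 0. Lengths are in m, angles in rad, forces in N, time in s.
With the tool pointing down it reaches from about 0.375 to 0.925 m from the base axis. Payload 5.7 kg.
Tool frame: the origin (TCP) lies on the centre line of the jaws, within the pads' length; the fingertips stand 8 mm ahead of it and the grasp point (between the pads) lies 11 mm behind it; z points along the fingers, y is the line along which they close (so a half turn about z gives the same grasp; the last joint's range is limited). The gripper opens to 88 mm and grips with 3 to 60 N. Pads are 20 mm wide; open, the fingers measure 115 mm over their backs; the gripper's body (75 mm by 178 mm) begins 61 mm behind the grasp point.
Start: joints at [-1.217, 0.359, 1.51, -0, 1.272, -0.115], TCP at [0.271, -0.535, 0.231] pointing down, gripper open.
Joint ranges: [-2.97, 2.97], [-1.01, 2.36], [0.21, 2.38], [-0.96, 4.11], [0.2, 2.71], [-2.98, 2.98]. Speed limits (rad/s): [2.39, 2.39, 3.14, 3.14, 3.14, 3.14].

## Interface

Orientations are given as a rotation vector (axis times angle).
In Python, from rig import arm, vision gives the robot as it stands.
- The arm moves only by the tool jog_arm, never from a script. Its argument "plan" is a list of rows, each a list of 7 numbers: the finger opening in cm, from 0 to 8.78, then the shift along the tool's x, y, z in cm, then the turn, a rotation vector about the tool's x, y, z in rad. In form: [[hand, dx, dy, dz, wx, wy, wz], ...]. A call has 1 to 20 rows; each row is the pose to reach, as a shift and turn from the pose commanded when the call began, along the tool's axes at that moment; what a row does not reach only later rows make up. A row lasts 1/10 s, in which the tool goes at most 50 mm and 8.59 degrees, less where a joint would pass 70% of its speed; a pose out of reach is approached as far as the arm can. A call with a gripper value outside its range is refused whole. The fingers move at their own pace and stop on an object; "force" is the grip in N (left out, the last holds). Time passes only in rows, so rows that repeat a pose let the fingers close. It gives the time, the measured TCP pose, the force, the opening and the grip force at its end, in the units of the state.
- arm.observe(): the state, without advancing time (a new reading comes with each control period).
- vision.get_image(name): name is "side" or "top"; returns the picture (480x640x3 uint8, blue, green, red); there is no depth.
- vision.camera_params(name): a dict with "K" (3x3 intrinsics, pixels), "R" (3x3) and "t" (3): a world point X has camera coordinates R X + t. Camera axes: x right, y down, z forward; pixel columns grow to the right and rows downward; lengths in m; the calibration is good to about 2 mm. A picture is of the moment at which its call begins. camera_params takes no time and is no camera call.
- arm.close_job(): hands the job in; it is judged then, once.
The state is a dict: "clock": time; "joints": joint angles; "qd": joint speeds; "joint_torque": joint torques, N m; "ee_pos": TCP position; "orientation": TCP orientation; "contact_force": force on the tool from outside, world axes, zero at the start; "wrist_torque": the same for the moment, N m; "finger_gap": finger opening in m; "gripper_force": force on a finger pad.
Only numpy, scipy, OpenCV 4.12 (cv2) and the standard library are available. Lean on these libraries where they do the work, as an engineer would, in place of code of your own. Each camera call takes 0.05 s, during which the arm holds its last target. There are 200 camera calls.

## Task

Slide the top maple billet sideways off the pile of three, without lifting it, onto the first course in the rack, so that it bridges the joint of that course with half a length on either side. Push it along until its end is felt to butt firmly against the half-length billet, and then, as the last thing, press it firmly but without ramming it straight back against the fence, leaving both joints closed. Leave the rest of the pile, the billets already laid and everything else on the bench where they are.

Things in the scene. Friction and masses are not known exactly. Their poses are not given: they have to be found in the camera images.
- rack: dark wooden rack fixed to the bench; place and yaw vary. Origin on the bench under its middle; x away from the robot to the fence, y along the courses. Two bearers, tops 25 mm up, carry the first course. Fence: upright board 85 mm high, inner face at x = +47 mm, 432 mm long. End cheeks: 72 mm high, inner faces at y = +201 and -201 mm, from x = -28 mm to the fence. Open to -x
- billet: maple billet, 92 (x) by 200 (y) by 25 (z) mm, about 0.3 kg; origin at the centre of its underside. The one to lay: top of the pile of three, underside 50 mm up, level with the first course's top. Its y is roughly along the rack's y; it starts up to 50 mm off the rack's middle and turned up to 0.1 rad. Too wide to grasp: push it. Dragging it takes 1 to 4 N (mass, friction vary); to press it home push with 10 to 20 N for a moment
- pile_middle: maple billet, 92 (x) by 200 (y) by 25 (z) mm, about 0.3 kg; origin at the centre of its underside. Lies directly under the one to lay, in the pile of three in front of the rack; a gap of about 10 to 40 mm separates the pile from the first course
- pile_bottom: maple billet, 92 (x) by 200 (y) by 25 (z) mm, about 0.3 kg; origin at the centre of its underside. The lowest of the pile, on the bench
- laid_left: maple billet, 92 (x) by 200 (y) by 25 (z) mm, about 0.3 kg; origin at the centre of its underside. Loose on the bearers as first course, on the rack's +y side, 1 mm from the fence; the joint to its neighbour is at the rack's y = 0; its top is 50 mm above the bench
- laid_right: maple billet, 92 (x) by 200 (y) by 25 (z) mm, about 0.3 kg; origin at the centre of its underside. Loose on the bearers as first course, on the rack's -y side, like its neighbour
- half: maple billet of half length, 92 (x) by 100 (y) by 25 (z) mm, 0.15 kg; origin at the centre of its underside. Starts the second course: loose on the first, 1 mm from the fence and 2 mm from one cheek (+y or -y), its inner end 99 mm from the rack's middle. Pushed along, it slides those 2 mm, then the cheek stops it
- thumb_plane: tiny brass plane, 42 (x) by 14 (y) by about 28 (z) mm, 80 g, lying on the first course at the end away from the half-length billet, 149 mm from the rack's middle, 42 mm clear of a billet lying in the middle; origin at the centre of its underside. A bystander, to be left alone
- glue_jar: a glass jar 64 mm across and 85 mm high, upright, beyond the +y end of the pile; a bystander, to be left alone. Origin at the underside, or on the axis of a lying tool
- mallet: a mallet about 240 mm long, lying on the bench on the -y side; a bystander, to be left alone. Origin at the underside, or on the axis of a lying tool
- gouge: a gouge about 200 mm long, lying on the bench on the +y side; a bystander, to be left alone. Origin at the underside, or on the axis of a lying tool
- peg_cup: a white cup 72 mm across, 80 mm high, beyond the -y end of the rack; a bystander, to be left alone. Origin at the underside, or on the axis of a lying tool
- bridge_blank: a flat bridge blank, 50 by 44 by 6 mm, on the +y side; a bystander, to be left alone. Origin at the underside, or on the axis of a lying tool
- square: a try square, about 140 by 90 mm, lying on the -y side; a bystander, to be left alone. Origin at the underside, or on the axis of a lying tool
Mind the look-alikes: they are no part of the job. What is shaped like the billet but green is not meant.

How it is judged:
By the outcome, as a careful person would: the job done as asked, in the order asked, and still so for the second after the job is handed in, with the robot touching nothing.
It also fails if it takes over 67 s, if anything falls off the work surface, if the arm or the gripper's body presses on something with over 40 N, if the wrist force passes 120 N, or if a joint passes its speed limit or range.

## Working session

There is one attempt and no reset: what is moved stays moved. The work goes in short steps, Python scripts to look and compute and a tool call to move; the robot and the scene stay as the last step left them, time stands still between calls to the robot, and variables do not carry over. Pictures are saved under pics/ and viewed, at most 10 in all, crops included, and the job is handed in when it is done.

Besides the shell and the picture viewer there is one more tool, called after "Call:" as name(argument=value, ...), one argument or row to a line, values as JSON. jog_arm: Moves the arm, as the interface text tells. Its arguments: {"type":"object","properties":{"plan":{"type":"array"},"force":{"type":"number"}},"required":["plan"]}

```bash
ls; mkdir -p pics
python3 - <<'E'
from rig import arm, vision
import cv2
for n in ("top","side"):
    cv2.imwrite(f"pics/{n}0.png",vision.get_image(n)); p=vision.camera_params(n); print(n,p)
print(arm.observe())
E
```

```text
pics
top {'K': array([[462.59957048,   0.        , 318.66988385],
       [  0.        , 462.59957048, 230.26093513],
       [  0.        ,   0.        ,   1.        ]]), 'R': array([[ 0.00825602, -0.99986616, -0.01412439],
       [-0.9955759 , -0.00689686, -0.09370729],
       [ 0.09359734,  0.01483555, -0.9954996 ]]), 't': array([-0.03918119,  0.44979735,  1.1122184 ])}
side {'K': array([[488.923956  ,   0.        , 316.77340077],
       [  0.        , 488.923956  , 240.44476758],
       [  0.        ,   0.        ,   1.        ]]), 'R': array([[-0.88763841, -0.4604243 , -0.01036913],
       [-0.31692628,  0.62701911, -0.71162123],
       [ 0.33414935, -0.62837609, -0.7024868 ]]), 't': array([0.36005904, 0.21136349, 1.03311287])}
{'clock': 0.1, 'joints': array([-1.21711771e+00,  3.59413296e-01,  1.51130429e+00,  8.98962080e-06,
        1.27249799e+00, -1.15080558e-01]), 'qd': array([-1.00999770e-03, -2.56878702e-03, -3.66961728e-03, -1.98660641e-03,
        4.75922423e-04, -1.32992384e-05]), 'joint_torque': array([ 1.13107541e-03, -5.16356242e+01, -2.71406329e+01,  6.76628924e-02,
        2.75765907e-02, -3.24357586e-05]), 'ee_pos': array([ 0.27086569, -0.53470959,  0.22991294]), 'orientation': array([-3.05412978e+00, -7.29223650e-01,  2.89859570e-04]), 'contact_force': array([ 0.40670167, -0.13526654, -0.29493054]), 'wrist_torque': array([ 0.00162358,  0.06734873, -0.01328911]), 'gripper_force': 0.0, 'finger_gap': 0.08779125136809489}
```

View pics/top0.png

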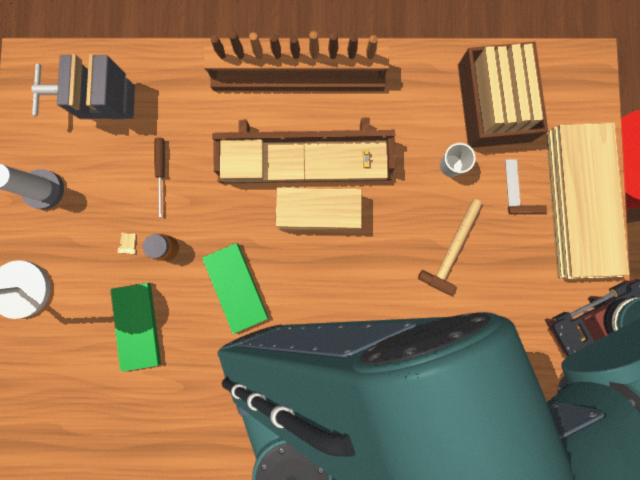

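View pics/side0.png

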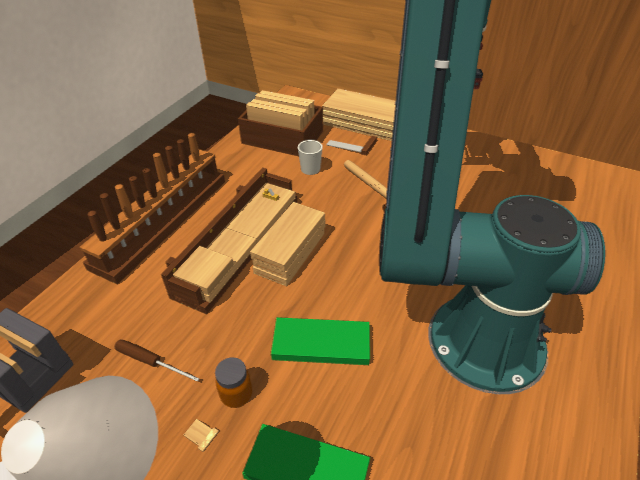

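The top view shows the maple pile at about (319,209) and the rack at (303,160). The half-length billet is on the left, the +y side, at about (241,158), and the brass plane is at (367,158). The green blocks at (235,288) and (135,327) are look-alikes, as are the board stacks at (588,200) and (508,88). The billet to lay is the top of the pile at (319,209). I'll confirm that with one enlarged crop and pick its corners there.

Run:
```python
import cv2
im=cv2.imread("pics/top0.png")[120:245,205:405]
cv2.imwrite("pics/crop.png",cv2.resize(im,None,fx=4,fy=4,interpolation=cv2.INTER_CUBIC))
```

```text
(no output)
```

View pics/crop.png

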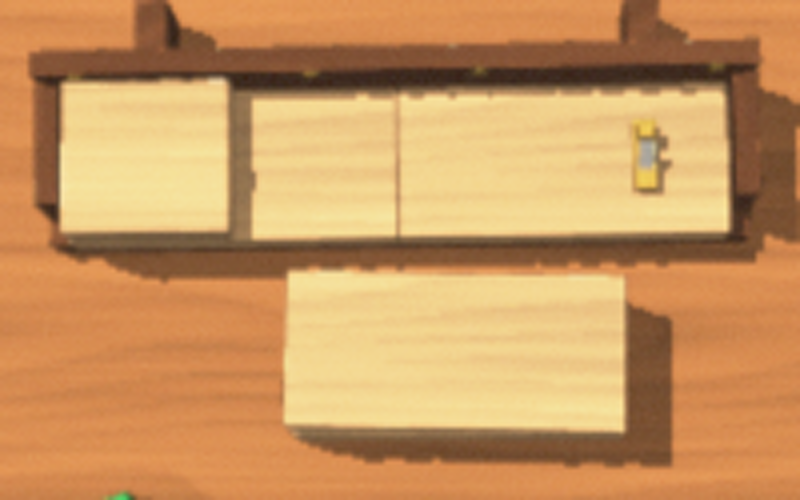

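The crop confirms it. The pile top has corners at crop px (288,271), (625,276), (625,432) and (285,425), and is plain maple. The half-length billet spans (60..230, 78..235) against the left cheek. The joint is at crop column 398, and the plane is at (647,155).

```bash
cat > geo.py <<'E'
import numpy as np
from rig import vision
def ray(name,uv,z,p=None):
    p=p or vision.camera_params(name); uv=np.atleast_2d(uv).astype(float)
    d=np.c_[uv,np.ones(len(uv))]@np.linalg.inv(p["K"]).T@p["R"]
    c=-p["R"].T@p["t"]
    return c+d*((z-c[2])/d[:,2])[:,None]
E
python3 - <<'E'
from geo import *
np.set_printoptions(precision=4,suppress=True)
S=dict(half=([(62,80),(230,78),(229,232),(60,235)],.075),bil=([(288,271),(625,276),(625,432),(285,425)],.075),
 right=([(398,90),(727,84),(730,235),(398,238)],.05),fence=([(32,55),(758,42),(732,67),(60,78)],.085),plane=([(645,120),(648,190)],.07))
for k,(q,z) in S.items():
    uv=(np.array(q)+.5)/4-.5+[205,120]; X=ray("top",uv,z)
    print(k,X[:,:2].tolist().__str__()); 
    e=np.roll(X,-1,0)-X; print(' len',np.linalg.norm(e,axis=1),'yaw of y',np.arctan2(-(X[0]-X[1])[0],(X[0]-X[1])[1]),'c',X.mean(0))
E
```

```text
half [[0.6602863653508977, 0.20005943780928304], [0.6619133966258844, 0.09981480790700954], [0.5688873585348669, 0.09857036570174572], [0.5665583347188263, 0.19859393476762516]]
 len [0.1003 0.093  0.1001 0.0937] yaw of y 0.01622918283111785 c [0.6144 0.1493 0.075 ]
bil [[0.5457578991698829, 0.06330348802335739], [0.5438920367793643, -0.1348911501266839], [0.45184009872310776, -0.13486510330374624], [0.4545917876741123, 0.06352828277488251]]
 len [0.1982 0.0921 0.1984 0.0912] yaw of y -0.009414014868148112 c [ 0.499  -0.0357  0.075 ]
right [[0.6622680717934786, 0.0009347553515423462], [0.6668194229372546, -0.19860906845954707], [0.573887098477024, -0.19990541268551398], [0.5709890800945497, -8.80803288665355e-05]]
 len [0.1996 0.0929 0.1998 0.0913] yaw of y 0.022804825714479733 c [ 0.6185 -0.0994  0.05  ]
fence [[0.67238806114799, 0.21592347396592165], [0.6818847363200193, -0.2122900882853947], [0.6667678258168224, -0.19694449873359676], [0.6585441977586406, 0.19892517516374592]]
 len [0.4283 0.0215 0.396  0.0219] yaw of y 0.022173792531460852 c [0.6699 0.0014 0.085 ]
plane [[0.6388458434944417, -0.14717745516008696], [0.5965079630110292, -0.1488974238693214]]
 len [0.0424 0.0424] yaw of y -1.530193834956268 c [ 0.6177 -0.148   0.07  ]
```

```bash
cat >> geo.py <<'E'
from scipy.spatial.transform import Rotation as Ro
from rig import arm
O=np.array([.6165,.0005]); YAW=.021
c,s=np.cos(YAW),np.sin(YAW); RR=np.array([[c,-s],[s,c]])
def where():
    o=arm.observe(); p=o["ee_pos"]; R=Ro.from_rotvec(o["orientation"])
    x=R.as_matrix()[:,0]
    print("t",round(o["clock"],2),"rack mm",(RR.T@(p[:2]-O)*1e3).round(1),"z",(p[2]*1e3).round(1),"xyaw-rack",round(np.arctan2(x[1],x[0])-YAW,3),"F rack",np.r_[RR.T@o["contact_force"][:2],o["contact_force"][2]].round(1))
    return p,R
def go(xr,yr,z,tx):  # rack mm, tx: tool-x angle relative to rack x
    p,R=where(); T=np.r_[O+RR@np.array([xr,yr])/1e3,z/1e3]
    a=tx+YAW; G=Ro.from_matrix(np.array([[np.cos(a),np.sin(a),0],[np.sin(a),-np.cos(a),0],[0,0,-1]]))
    print("->",(R.inv().apply(T-p)*100).round(2),(R.inv()*G).as_rotvec().round(3))
E
python3 -c "
from geo import *
go(-118,-165,150,np.pi/2)"
```

```text
t 0.1 rack mm [-356.8 -527.8] z 229.9 xyaw-rack 0.448 F rack [ 0.4 -0.1 -0.3]
-> [ 37.23 -22.36   8.03] [-1.000e-03 -1.000e-03 -1.123e+00]
```

Call:
jog_arm(
  plan=[
    [4,37.23,-22.36,3,-0.001,-0.001,-1.123],
    [4,37.23,-22.36,3,-0.001,-0.001,-1.123],
    [4,37.23,-22.36,3,-0.001,-0.001,-1.123],
    [4,37.23,-22.36,3,-0.001,-0.001,-1.123],
    [4,37.23,-22.36,3,-0.001,-0.001,-1.123],
    [4,37.23,-22.36,3,-0.001,-0.001,-1.123],
    [4,37.23,-22.36,3,-0.001,-0.001,-1.123],
    [4,37.23,-22.36,3,-0.001,-0.001,-1.123],
    [4,37.23,-22.36,8,-0.001,-0.001,-1.123],
    [4,37.23,-22.36,8,-0.001,-0.001,-1.123],
    [4,37.23,-22.36,8,-0.001,-0.001,-1.123],
    [4,37.23,-22.36,8,-0.001,-0.001,-1.123],
    [4,37.23,-22.36,8,-0.001,-0.001,-1.123],
    [4,37.23,-22.36,8,-0.001,-0.001,-1.123],
  ],
)

```text
clock: 1.5
ee_pos: [0.5024, -0.1691, 0.1518]
orientation: [2.198, 2.24, -0.0]
contact_force: [0.0, -0.2, 0.8]
finger_gap: 0.04
gripper_force: 0.0
```

```bash
python3 -c "
from geo import *
go(-118,-165,64,np.pi/2)
import cv2
cv2.imwrite('pics/top1.png',cv2.resize(vision.get_image('top')[110:260,205:405],None,fx=4,fy=4,interpolation=cv2.INTER_CUBIC))"
```

```text
t 1.5 rack mm [-117.6 -167.2] z 151.8 xyaw-rack 1.569 F rack [ 0.  -0.2  0.8]
-> [ 0.24 -0.06  8.78] [ 0.002  0.002 -0.002]
```

View pics/top1.png

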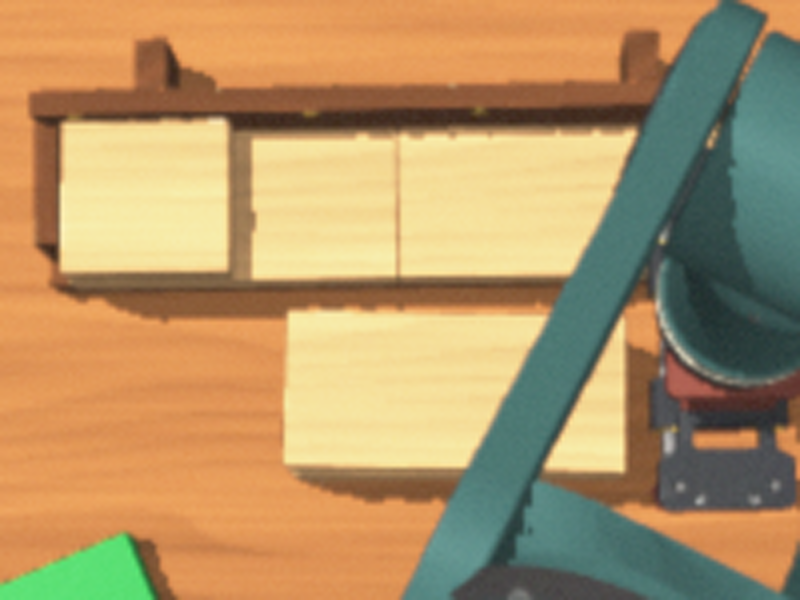

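The gripper stands at the -y end of the pile, at crop px (725,440), clear of everything. Next I lower it and come close.

Call:
jog_arm(
  plan=[
    [4,0,0,4,0,0,0],
    [4,0,0,6,0,0,0],
    [4,0,0,8,0,0,0],
    [4,0,0,8.6,0,0,0],
    [4,0,0,8.6,0,0,0],
    [4,0.5,0,8.6,0,0,0],
    [4,1,0,8.6,0,0,0],
    [4,1,0,8.6,0,0,0],
    [4,1,0,8.6,0,0,0],
  ],
)

```text
clock: 2.45
ee_pos: [0.5024, -0.1575, 0.0653]
orientation: [2.196, 2.244, -0.0]
contact_force: [-0.4, -0.1, -0.1]
finger_gap: 0.0398
gripper_force: 0.0
```

```bash
python3 -c "
from geo import *
go(-118,-118,64,np.pi/2)"
```

```text
t 2.45 rack mm [-117.4 -155.6] z 65.3 xyaw-rack 1.571 F rack [-0.4 -0.1 -0.1]
-> [ 3.76 -0.06  0.12] [0.001 0.002 0.001]
```

Call:
jog_arm(
  plan=[
    [4,0.4,0,0,0,0,0],
    [4,0.8,0,0,0,0,0],
    [4,1.1,0,0,0,0,0],
    [4,1.4,0,0,0,0,0],
    [4,1.7,0,0,0,0,0],
    [4,2.0,0,0,0,0,0],
    [4,2.3,0,0,0,0,0],
    [4,2.6,0,0,0,0,0],
    [4,2.8,0,0,0,0,0],
    [4,3.0,0,0,0,0,0],
    [4,3.2,0,0,0,0,0],
    [4,3.4,0,0,0,0,0],
    [4,3.6,0,0,0,0,0],
    [4,3.6,0,0,0,0,0],
  ],
)

```text
clock: 3.85
ee_pos: [0.5011, -0.1213, 0.0645]
orientation: [2.198, 2.244, -0.001]
contact_force: [-0.1, -0.6, 1.0]
finger_gap: 0.0399
gripper_force: 0.6
```

```bash
python3 -c "
from geo import *
where()"
```

```text
t 3.85 rack mm [-117.9 -119.3] z 64.5 xyaw-rack 1.571 F rack [-0.1 -0.6  1. ]
```

Call:
jog_arm(
  plan=[
    [4,2.8,0,0,0,0,0],
    [4,2.0,0,-1,0,0,0],
    [4,2.0,0,-5,0,0,0],
    [4,2.0,0,-7,0,0,0],
    [4,2.0,0,-7,0,0,0],
  ],
)

```text
clock: 4.35
ee_pos: [0.5026, -0.1023, 0.1373]
orientation: [2.194, 2.241, 0.003]
contact_force: [-0.3, -0.2, -0.0]
finger_gap: 0.0401
gripper_force: 0.0
```

```bash
python3 -c "
from geo import *
go(-200,-8,133,0)"
```

```text
t 4.35 rack mm [-116.  -100.4] z 137.3 xyaw-rack 1.571 F rack [-0.4 -0.1 -0. ]
-> [ 9.24 -8.4   0.36] [ 0.006 -0.002  1.571]
```

I made a sign slip there: the retreat rows went forward, so the billet may have moved further. I'm checking that with the camera now.

```bash
python3 -c "
from geo import *
import cv2
a=vision.get_image('top')[110:260,205:405];b=vision.get_image('side')[150:320,150:350]
cv2.imwrite('pics/two.png',np.hstack([cv2.resize(a,(400,300),interpolation=2),cv2.resize(b,(353,300),interpolation=2)]))
cv2.imwrite('pics/top2.png',cv2.resize(a,None,fx=4,fy=4,interpolation=2))"
```

```text
(no output)
```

View pics/top2.png

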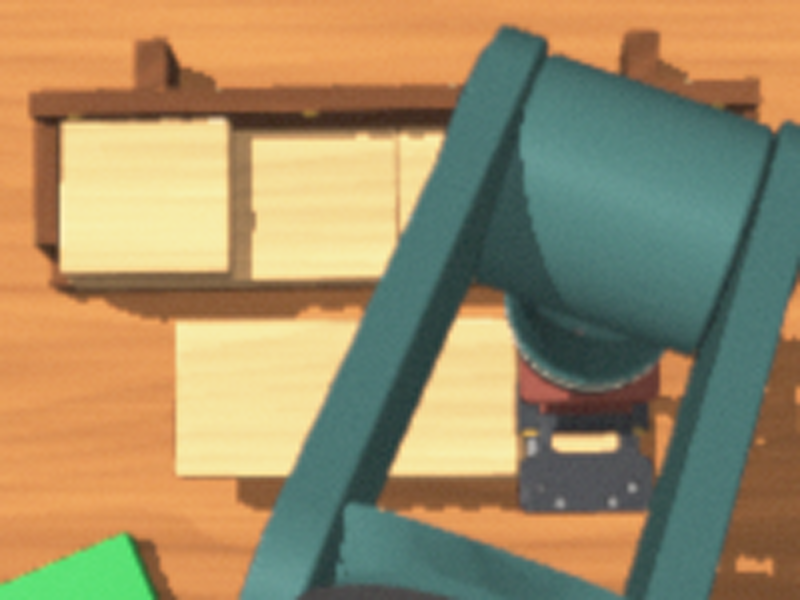

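View pics/two.png

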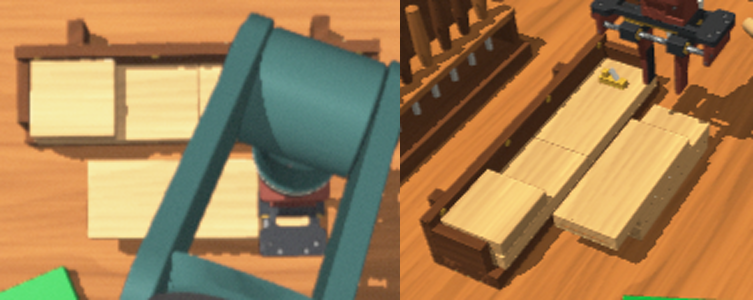

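The top view shows the billet's left end now at crop column 176, overlapping the half billet's span, so it went too far in +y. It is still flat, and the side view shows the pile below it unmoved. I'll push it back from the +y end.

Run:
```python
from geo import *
uv=(np.array([(176,321),(176,477),(517,475),(300,477)])+.5)/4-.5+[205,110]
X=ray("top",uv,.075)
print(((X[:,:2]-O)@RR*1e3).round(1))
go(-118,150,133,np.pi/2)
```

```text
[[ -74.4  130.4]
 [-166.7  130.2]
 [-168.3  -69. ]
 [-167.7   57.7]]
t 4.45 rack mm [-118.   -99.7] z 134.6 xyaw-rack 1.571 F rack [ 0.9 -1.  -0.2]
-> [24.97 -0.    0.14] [ 0.001  0.001 -0.   ]
```

Call:
jog_arm(
  plan=[
    [4,5,0,0,0,0,0],
    [4,10,0,0,0,0,0],
    [4,15,0,0,0,0,0],
    [4,20,0,0,0,0,0],
    [4,25,0,0,0,0,0],
    [4,26.5,0,0,0,0,0],
    [4,26.5,0,0,0,0,0],
    [4,26.5,0,0,0,0,0],
    [4,26.5,0,3,0,0,0],
    [4,26.5,0,5,0,0,0],
    [4,26.5,0,6.5,0,0,0],
    [4,26.5,0,6.9,0,0,0],
    [4,26.5,0,6.9,0,0,0],
    [4,26.5,0,6.9,0,0,0],
  ],
)

```text
clock: 5.85
ee_pos: [0.4958, 0.1625, 0.0658]
orientation: [2.198, 2.242, -0.0]
contact_force: [0.2, 0.6, 0.6]
finger_gap: 0.0402
gripper_force: 0.0
```

```bash
python3 -c "
from geo import *
go(-120,102,64,np.pi/2)"
```

```text
t 5.85 rack mm [-117.2  164.5] z 65.8 xyaw-rack 1.57 F rack [0.2 0.6 0.6]
-> [-6.25 -0.27  0.18] [ 0.001  0.001 -0.001]
```

Call:
jog_arm(
  plan=[
    [4,-1,-0.3,0.1,0,0,0],
    [4,-2,-0.3,0.1,0,0,0],
    [4,-2.4,-0.3,0.1,0,0,0],
    [4,-2.7,-0.3,0.1,0,0,0],
    [4,-3,-0.3,0.1,0,0,0],
    [4,-3.3,-0.3,0.1,0,0,0],
    [4,-3.6,-0.3,0.1,0,0,0],
    [4,-3.9,-0.3,0.1,0,0,0],
    [4,-4.2,-0.3,0.1,0,0,0],
    [4,-4.5,-0.3,0.1,0,0,0],
    [4,-4.8,-0.3,0.1,0,0,0],
    [4,-5.1,-0.3,0.1,0,0,0],
    [4,-5.4,-0.3,0.1,0,0,0],
    [4,-5.7,-0.3,0.1,0,0,0],
    [4,-5.9,-0.3,0.1,0,0,0],
    [4,-6.1,-0.3,0.1,0,0,0],
    [4,-6.1,-0.3,0.1,0,0,0],
  ],
)

```text
clock: 7.55
ee_pos: [0.4935, 0.1018, 0.0642]
orientation: [2.197, 2.244, -0.002]
contact_force: [0.2, 0.8, 0.9]
finger_gap: 0.0401
gripper_force: 0.2
```

```bash
python3 -c "
from geo import *
where()"
```

```text
t 7.55 rack mm [-120.9  103.8] z 64.2 xyaw-rack 1.571 F rack [0.3 0.8 0.9]
```

Call:
jog_arm(
  plan=[
    [4,1,0,0,0,0,0],
    [4,2,0,0,0,0,0],
    [4,2.5,0,-2,0,0,0],
    [4,2.5,0,-6,0,0,0],
    [4,2.5,0,-7,0,0,0],
    [4,2.5,0,-7,0,0,0],
  ],
)

```text
clock: 8.15
ee_pos: [0.4943, 0.1281, 0.1358]
orientation: [2.195, 2.243, 0.004]
contact_force: [0.4, -0.2, -0.3]
finger_gap: 0.04
gripper_force: 0.0
```

Run:
```python
from geo import *
import cv2
a=vision.get_image('top')[110:260,205:405]
cv2.imwrite('pics/top3.png',cv2.resize(a,None,fx=4,fy=4,interpolation=2))
go(-202,-8,133,0)
```

```text
t 8.2 rack mm [-120.6  129.9] z 134.5 xyaw-rack 1.571 F rack [ 0.   0.4 -0.6]
-> [-13.78  -8.14   0.15] [ 0.002 -0.     1.571]
```

View pics/top3.png

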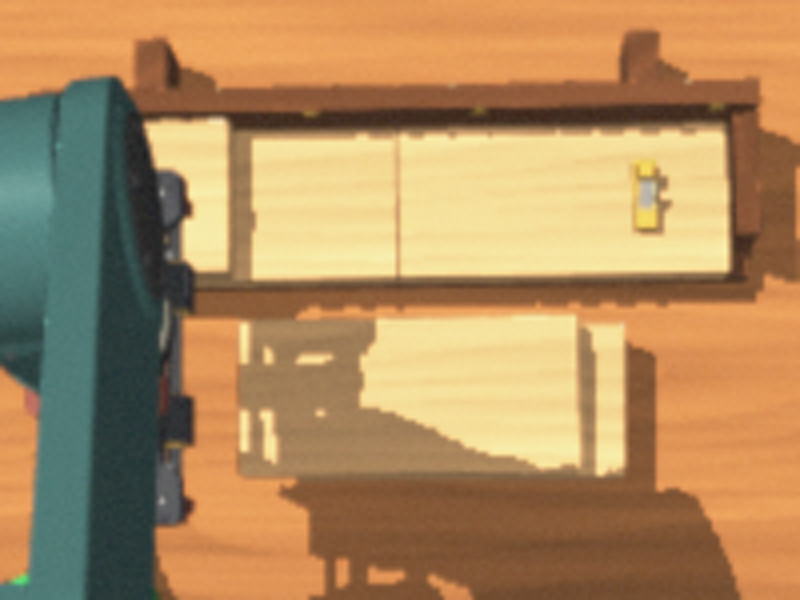

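The billet's left end is now at crop column 239, 9 px (about 5 mm) clear of the half's end at 230, and it lies square. The middle billet's end at column 625 is where it was. Next I go behind it with the fingers wide open along y.

Call:
jog_arm(
  plan=[
    [8.7,-13.78,-8.14,0,0,0,1.571],
    [8.7,-13.78,-8.14,0,0,0,1.571],
    [8.7,-13.78,-8.14,0,0,0,1.571],
    [8.7,-13.78,-8.14,0,0,0,1.571],
    [8.7,-13.78,-8.14,0,0,0,1.571],
    [8.7,-13.78,-8.14,0,0,0,1.571],
    [8.7,-13.78,-8.14,0,0,0,1.571],
    [8.7,-13.78,-8.14,0,0,0,1.571],
    [8.7,-13.78,-8.14,0,0,0,1.571],
    [8.7,-13.78,-8.14,0,0,0,1.571],
    [8.7,-13.78,-8.14,0,0,0,1.571],
    [8.7,-13.78,-8.14,0,0,0,1.571],
    [8.7,-13.78,-8.14,0,0,0,1.571],
    [8.7,-13.78,-8.14,3,0,0,1.571],
    [8.7,-13.78,-8.14,5,0,0,1.571],
    [8.7,-13.78,-8.14,6.5,0,0,1.571],
    [8.7,-13.78,-8.14,6.9,0,0,1.571],
    [8.7,-13.78,-8.14,6.9,0,0,1.571],
    [8.7,-13.78,-8.14,6.9,0,0,1.571],
  ],
)

```text
clock: 10.1
ee_pos: [0.4149, -0.0123, 0.0658]
orientation: [3.14, 0.034, 0.001]
contact_force: [-0.7, 0.2, -0.1]
finger_gap: 0.0868
gripper_force: 0.0
```

```bash
python3 -c "
from geo import *
go(-62,-8,64,0)"
```

```text
t 10.1 rack mm [-201.9   -8.6] z 65.8 xyaw-rack 0.0 F rack [-0.7  0.2 -0.1]
-> [13.99 -0.05  0.19] [ 0.001 -0.001  0.   ]
```

Call:
jog_arm(
  plan=[
    [8.7,1,0,0.1,0,0,0],
    [8.7,2,0,0.1,0,0,0],
    [8.7,2.4,0,0.1,0,0,0],
    [8.7,2.8,0,0.1,0,0,0],
    [8.7,3.2,0,0.1,0,0,0],
    [8.7,3.6,0,0.1,0,0,0],
    [8.7,4.0,0,0.1,0,0,0],
    [8.7,4.4,0,0.1,0,0,0],
    [8.7,4.8,0,0.1,0,0,0],
    [8.7,5.2,0,0.1,0,0,0],
    [8.7,5.6,0,0.1,0,0,0],
    [8.7,6.0,0,0.1,0,0,0],
    [8.7,6.4,0,0.1,0,0,0],
    [8.7,6.8,0,0.1,0,0,0],
    [8.7,7.2,0,0.1,0,0,0],
    [8.7,7.6,0,0.1,0,0,0],
    [8.7,8.0,0,0.1,0,0,0],
  ],
)

```text
clock: 11.8
ee_pos: [0.4948, -0.0106, 0.0644]
orientation: [3.14, 0.033, 0.0]
contact_force: [-1.1, -0.3, -0.4]
finger_gap: 0.0875
gripper_force: 0.5
```

```bash
python3 -c "
from geo import *
go(-62,-8,64,0)
import cv2
a=vision.get_image('top')[110:260,205:405];b=vision.get_image('side')[150:320,150:350]
cv2.imwrite('pics/two2.png',np.hstack([cv2.resize(a,(400,300),interpolation=2),cv2.resize(b,(353,300),interpolation=2)]))
"
```

```text
t 11.8 rack mm [-121.9   -8.5] z 64.4 xyaw-rack -0.0 F rack [-1.1 -0.2 -0.4]
-> [ 5.99 -0.06  0.04] [ 0.001 -0.    -0.   ]
```

View pics/two2.png

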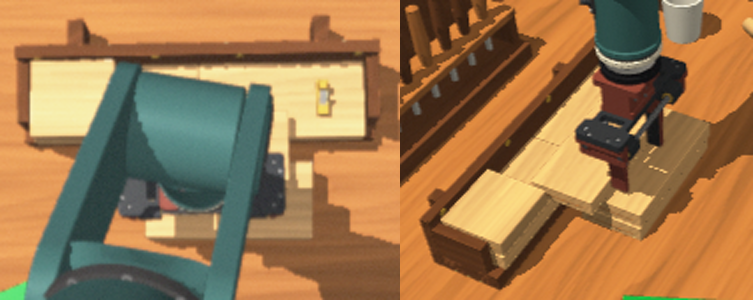

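The billet now bridges from the pile onto the course, flat, with its end clear of the half. I'll continue pushing to a few mm from the fence.

Call:
jog_arm(
  plan=[
    [8.7,0.4,0,0,0,0,0],
    [8.7,0.8,0,0,0,0,0],
    [8.7,1.2,0,0,0,0,0],
    [8.7,1.6,0,0,0,0,0],
    [8.7,2.0,0,0,0,0,0],
    [8.7,2.4,0,0,0,0,0],
    [8.7,2.8,0,0,0,0,0],
    [8.7,3.2,0,0,0,0,0],
    [8.7,3.6,0,0,0,0,0],
    [8.7,4.0,0,0,0,0,0],
    [8.7,4.4,0,0,0,0,0],
    [8.7,4.7,0,0,0,0,0],
    [8.7,5.0,0,0,0,0,0],
    [8.7,5.3,0,0,0,0,0],
    [8.7,5.5,0,0,0,0,0],
    [8.7,5.7,0,0,0,0,0],
    [8.7,5.9,0,0,0,0,0],
    [8.7,6.0,0,0,0,0,0],
    [8.7,6.1,0,0,0,0,0],
    [8.7,6.1,0,0,0,0,0],
  ],
)

```text
clock: 13.9
ee_pos: [0.5557, -0.0093, 0.0645]
orientation: [3.14, 0.033, 0.001]
contact_force: [-0.9, 0.1, 0.2]
finger_gap: 0.087
gripper_force: 0.8
```

```bash
python3 -c "
from geo import *
where()"
```

```text
t 13.9 rack mm [-61.   -8.5] z 64.5 xyaw-rack -0.0 F rack [-0.9  0.1  0.2]
```

Call:
jog_arm(
  plan=[
    [8.7,-1,0,0,0,0,0],
    [8.7,-3,0,0,0,0,0],
    [8.7,-6,0,-3,0,0,0],
    [8.7,-9,0,-8,0,0,0],
    [8.7,-10,0,-10,0,0,0],
    [8.7,-10,0,-10,0,0,0],
  ],
)

```text
clock: 14.5
ee_pos: [0.4555, -0.0115, 0.1676]
orientation: [3.139, 0.032, 0.01]
contact_force: [0.4, 0.0, -0.9]
finger_gap: 0.0872
gripper_force: 0.0
```

Run:
```python
from geo import *
import cv2
a=vision.get_image('top')[135:215,205:405]
cv2.imwrite('pics/top4.png',cv2.resize(a,None,fx=4,fy=4,interpolation=2))
go(-4,-124,160,np.pi/2)
```

```text
t 14.55 rack mm [-160.7   -8.6] z 166.1 xyaw-rack -0.001 F rack [ 0.6  0.2 -0.6]
-> [15.67 11.53  0.72] [ 0.006 -0.002 -1.571]
```

View pics/top4.png

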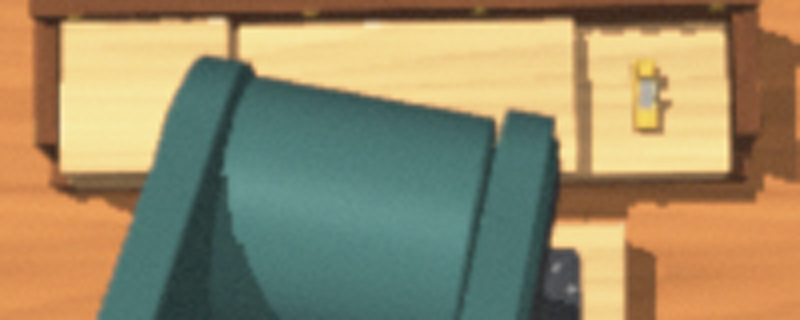

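The billet lies on the course with its left end at column 238, against 230 for the half. Its back edge is about 3 mm from the fence, its right end is at column 576, and the plane is untouched at (647,95). Now I bring the pusher into the gap between the billet's end and the plane.

Call:
jog_arm(
  plan=[
    [4,15.67,11.53,0,0,0,-1.571],
    [4,15.67,11.53,0,0,0,-1.571],
    [4,15.67,11.53,0,0,0,-1.571],
    [4,15.67,11.53,0,0,0,-1.571],
    [4,15.67,11.53,0,0,0,-1.571],
    [4,15.67,11.53,0,0,0,-1.571],
    [4,15.67,11.53,0,0,0,-1.571],
    [4,15.67,11.53,0,0,0,-1.571],
    [4,15.67,11.53,0,0,0,-1.571],
    [4,15.67,11.53,0,0,0,-1.571],
    [4,15.67,11.53,0,0,0,-1.571],
    [4,15.67,11.53,2,0,0,-1.571],
    [4,15.67,11.53,5,0,0,-1.571],
    [4,15.67,11.53,5.5,0,0,-1.571],
    [4,15.67,11.53,5.5,0,0,-1.571],
    [4,15.67,11.53,5.5,0,0,-1.571],
  ],
)

```text
clock: 16.15
ee_pos: [0.6152, -0.1235, 0.1098]
orientation: [2.197, 2.244, -0.001]
contact_force: [-0.0, 0.1, 0.3]
finger_gap: 0.0402
gripper_force: 0.0
```

```bash
python3 -c "
from geo import *
go(-4,-124,64,np.pi/2)"
```

```text
t 16.15 rack mm [  -3.9 -124. ] z 109.8 xyaw-rack 1.571 F rack [-0.   0.1  0.3]
-> [ 0.   -0.01  4.58] [0.001 0.001 0.   ]
```

Call:
jog_arm(
  plan=[
    [4,0,0,2,0,0,0],
    [4,0,0,4,0,0,0],
    [4,0,0,4.5,0,0,0],
    [4,0,0,4.5,0,0,0],
    [4,0.2,0,4.5,0,0,0],
    [4,0.4,0,4.5,0,0,0],
    [4,0.6,0,4.5,0,0,0],
    [4,0.8,0,4.5,0,0,0],
    [4,0.9,0,4.5,0,0,0],
    [4,1.0,0,4.5,0,0,0],
    [4,1.1,0,4.5,0,0,0],
    [4,1.2,0,4.5,0,0,0],
    [4,1.2,0,4.5,0,0,0],
  ],
)

```text
clock: 17.45
ee_pos: [0.6146, -0.1117, 0.0648]
orientation: [2.197, 2.243, -0.001]
contact_force: [0.5, -3.5, 2.8]
finger_gap: 0.0404
gripper_force: 1.9
```

```bash
python3 -c "
from geo import *
where()"
```

```text
t 17.45 rack mm [  -4.2 -112.1] z 64.8 xyaw-rack 1.571 F rack [ 0.4 -3.5  2.8]
```

Call:
jog_arm(
  plan=[
    [4,0.05,0,0,0,0,0],
    [4,0.1,0,0,0,0,0],
    [4,0.15,0,0,0,0,0],
    [4,0.15,0,0,0,0,0],
  ],
)

```text
clock: 17.85
ee_pos: [0.6145, -0.1107, 0.0648]
orientation: [2.196, 2.243, -0.002]
contact_force: [0.4, -6.4, 3.7]
finger_gap: 0.0401
gripper_force: 3.3
```

Call:
jog_arm(
  plan=[
    [4,0.03,0,0,0,0,0],
    [4,0.06,0,0,0,0,0],
    [4,0.1,0,0,0,0,0],
    [4,0.1,0,0,0,0,0],
  ],
)

```text
clock: 18.25
ee_pos: [0.6145, -0.1107, 0.0648]
orientation: [2.195, 2.243, -0.003]
contact_force: [0.5, -9.8, 2.5]
finger_gap: 0.0401
gripper_force: 4.9
```

Call:
jog_arm(
  plan=[
    [4,0.05,0,0,0,0,0],
    [4,0.1,0,0,0,0,0],
    [4,0.1,0,0,0,0,0],
    [4,0.1,0,0,0,0,0],
  ],
)

```text
clock: 18.65
ee_pos: [0.6145, -0.1106, 0.0648]
orientation: [2.194, 2.242, -0.005]
contact_force: [-0.2, -12.4, 2.3]
finger_gap: 0.04
gripper_force: 6.5
```

```bash
python3 -c "
from geo import *
where()"
```

```text
t 18.65 rack mm [  -4.3 -111.1] z 64.8 xyaw-rack 1.571 F rack [ -0.4 -12.4   2.3]
```

The end is butted: the arm stalled at 12 N with no further travel. Next I back off 14 mm, staying clear of the plane, and raise.

Call:
jog_arm(
  plan=[
    [4,-0.2,0,0,0,0,0],
    [4,-0.5,0,0,0,0,0],
    [4,-0.9,0,0,0,0,0],
    [4,-1.3,0,0,0,0,0],
    [4,-1.3,0,0,0,0,0],
    [4,-1.3,0,-2,0,0,0],
    [4,-1.3,0,-6,0,0,0],
    [4,-1.3,0,-9,0,0,0],
    [4,-1.3,0,-9,0,0,0],
  ],
)

```text
clock: 19.55
ee_pos: [0.6175, -0.1214, 0.1592]
orientation: [2.192, 2.239, 0.005]
contact_force: [0.7, -0.0, 0.7]
finger_gap: 0.0398
gripper_force: 0.0
```

```bash
python3 -c "
from geo import *
go(-100,0,150,0)"
```

```text
t 19.55 rack mm [  -1.5 -121.9] z 159.2 xyaw-rack 1.571 F rack [ 0.7 -0.1  0.7]
-> [12.2  -9.85  0.8 ] [ 0.009 -0.004  1.571]
```

Call:
jog_arm(
  plan=[
    [8.7,12.2,-9.85,0,0,0,1.571],
    [8.7,12.2,-9.85,0,0,0,1.571],
    [8.7,12.2,-9.85,0,0,0,1.571],
    [8.7,12.2,-9.85,0,0,0,1.571],
    [8.7,12.2,-9.85,0,0,0,1.571],
    [8.7,12.2,-9.85,0,0,0,1.571],
    [8.7,12.2,-9.85,0,0,0,1.571],
    [8.7,12.2,-9.85,0,0,0,1.571],
    [8.7,12.2,-9.85,0,0,0,1.571],
    [8.7,12.2,-9.85,0,0,0,1.571],
    [8.7,12.2,-9.85,0,0,0,1.571],
    [8.7,12.2,-9.85,0,0,0,1.571],
    [8.7,12.2,-9.85,3,0,0,1.571],
    [8.7,12.2,-9.85,6,0,0,1.571],
    [8.7,12.2,-9.85,8.5,0,0,1.571],
    [8.7,12.2,-9.85,9.2,0,0,1.571],
    [8.7,12.2,-9.85,9.2,0,0,1.571],
    [8.7,12.2,-9.85,9.2,0,0,1.571],
  ],
)

```text
clock: 21.35
ee_pos: [0.514, -0.001, 0.063]
orientation: [3.14, 0.034, 0.002]
contact_force: [0.4, -0.2, -0.0]
finger_gap: 0.0869
gripper_force: 0.0
```

```bash
python3 -c "
from geo import *
go(-62,0,64,0)"
```

```text
t 21.35 rack mm [-102.5    0.6] z 63.0 xyaw-rack 0.001 F rack [ 0.4 -0.2 -0. ]
-> [ 4.05  0.06 -0.09] [ 0.001 -0.001  0.001]
```

Call:
jog_arm(
  plan=[
    [8.7,0.8,0,-0.1,0,0,0],
    [8.7,1.6,0,-0.1,0,0,0],
    [8.7,2.4,0,-0.1,0,0,0],
    [8.7,3.1,0,-0.1,0,0,0],
    [8.7,3.6,0,-0.1,0,0,0],
    [8.7,3.9,0,-0.1,0,0,0],
    [8.7,4.05,0,-0.1,0,0,0],
    [8.7,4.15,0,-0.1,0,0,0],
    [8.7,4.25,0,-0.1,0,0,0],
    [8.7,4.35,0,-0.1,0,0,0],
    [8.7,4.4,0,-0.1,0,0,0],
    [8.7,4.4,0,-0.1,0,0,0],
  ],
)

```text
clock: 22.55
ee_pos: [0.5574, -0.0001, 0.0633]
orientation: [3.14, 0.033, 0.0]
contact_force: [-1.9, 0.1, -0.7]
finger_gap: 0.087
gripper_force: 0.5
```

Call:
jog_arm(
  plan=[
    [8.7,0.05,0,0,0,0,0],
    [8.7,0.1,0,0,0,0,0],
    [8.7,0.1,0,0,0,0,0],
  ],
)

```text
clock: 22.85
ee_pos: [0.5586, -0.0001, 0.0635]
orientation: [3.14, 0.033, 0.001]
contact_force: [-0.8, -0.1, -0.8]
finger_gap: 0.0868
gripper_force: 0.4
```

Call:
jog_arm(
  plan=[
    [8.7,0.05,0,0,0,0,0],
    [8.7,0.1,0,0,0,0,0],
    [8.7,0.1,0,0,0,0,0],
  ],
)

```text
clock: 23.15
ee_pos: [0.5596, -0.0, 0.0635]
orientation: [3.14, 0.033, 0.001]
contact_force: [-1.1, 0.7, -0.9]
finger_gap: 0.087
gripper_force: 0.4
```

Call:
jog_arm(
  plan=[
    [8.7,0.05,0,0,0,0,0],
    [8.7,0.1,0,0,0,0,0],
    [8.7,0.1,0,0,0,0,0],
  ],
)

```text
clock: 23.45
ee_pos: [0.5606, -0.0, 0.0635]
orientation: [3.14, 0.033, 0.001]
contact_force: [-1.5, -1.1, 0.1]
finger_gap: 0.0871
gripper_force: 0.6
```

Call:
jog_arm(
  plan=[
    [8.7,0.05,0,0,0,0,0],
    [8.7,0.1,0,0,0,0,0],
    [8.7,0.1,0,0,0,0,0],
  ],
)

```text
clock: 23.75
ee_pos: [0.5606, -0.0, 0.0635]
orientation: [3.14, 0.033, -0.002]
contact_force: [-5.4, -1.4, 3.9]
finger_gap: 0.087
gripper_force: 2.5
```

Call:
jog_arm(
  plan=[
    [8.7,0.05,0,0,0,0,0],
    [8.7,0.1,0,0,0,0,0],
    [8.7,0.1,0,0,0,0,0],
  ],
)

```text
clock: 24.05
ee_pos: [0.5606, 0.0, 0.0633]
orientation: [3.14, 0.033, -0.005]
contact_force: [-6.6, -1.8, 6.4]
finger_gap: 0.0873
gripper_force: 3.6
```

Call:
jog_arm(
  plan=[
    [8.7,0.05,0,0,0,0,0],
    [8.7,0.1,0,0,0,0,0],
    [8.7,0.1,0,0,0,0,0],
  ],
)

```text
clock: 24.35
ee_pos: [0.5606, 0.0001, 0.0632]
orientation: [3.14, 0.033, -0.008]
contact_force: [-9.0, -1.1, 7.0]
finger_gap: 0.0871
gripper_force: 4.6
```

Call:
jog_arm(
  plan=[
    [8.7,0.05,0,0,0,0,0],
    [8.7,0.1,0,0,0,0,0],
    [8.7,0.1,0,0,0,0,0],
  ],
)

```text
clock: 24.65
ee_pos: [0.5606, 0.0001, 0.0631]
orientation: [3.14, 0.033, -0.011]
contact_force: [-10.3, -1.5, 8.5]
finger_gap: 0.0868
gripper_force: 5.6
```

Call:
jog_arm(
  plan=[
    [8.7,0.1,0,0,0,0,0],
    [8.7,0.2,0,0,0,0,0],
    [8.7,0.25,0,0,0,0,0],
    [8.7,0.25,0,0,0,0,0],
    [8.7,0.25,0,0,0,0,0],
  ],
)

```text
clock: 25.15
ee_pos: [0.5606, 0.0002, 0.0628]
orientation: [3.14, 0.033, -0.018]
contact_force: [-16.4, -2.4, 13.4]
finger_gap: 0.087
gripper_force: 8.2
```

Pressed home at 16 N, stalled against the fence. Now I release gently, back away and raise.

Call:
jog_arm(
  plan=[
    [8.7,-0.3,0,0,0,0,0],
    [8.7,-0.6,0,0,0,0,0],
    [8.7,-1.2,0,0,0,0,0],
    [8.7,-2.5,0,0,0,0,0],
    [8.7,-5,0,-1,0,0,0],
    [8.7,-9,0,-5,0,0,0],
    [8.7,-12,0,-10,0,0,0],
    [8.7,-14,0,-14,0,0,0],
    [8.7,-14,0,-14,0,0,0],
  ],
)

```text
clock: 26.05
ee_pos: [0.4266, -0.0028, 0.2073]
orientation: [3.139, 0.033, 0.011]
contact_force: [1.3, 0.4, 0.2]
finger_gap: 0.0872
gripper_force: 0.0
```

Call:
jog_arm(
  plan=[
    [8.7,0,5,-3,0,0,0],
    [8.7,0,10,-3,0,0,0],
    [8.7,0,15,-3,0,0,0],
    [8.7,0,20,-3,0,0,0],
    [8.7,0,25,-3,0,0,0],
    [8.7,0,30,-3,0,0,0],
    [8.7,0,32,-3,0,0,0],
    [8.7,0,32,-3,0,0,0],
    [8.7,0,32,-3,0,0,0],
  ],
)

```text
clock: 26.95
ee_pos: [0.4332, -0.3224, 0.2328]
orientation: [-3.141, -0.03, 0.001]
contact_force: [0.3, 0.2, 0.1]
finger_gap: 0.0872
gripper_force: 0.0
```

Run:
```python
from geo import *
import cv2
a=vision.get_image('top')[120:245,205:405];b=vision.get_image('side')[150:320,150:350]
cv2.imwrite('pics/fin.png',np.hstack([cv2.resize(a,(480,300),interpolation=2),cv2.resize(b,(320,300),interpolation=2)]))
where()
```

```text
t 27.05 rack mm [-189.9 -317.7] z 233.2 xyaw-rack 0.0 F rack [ 0.3  0.9 -0.3]
```

View pics/fin.png

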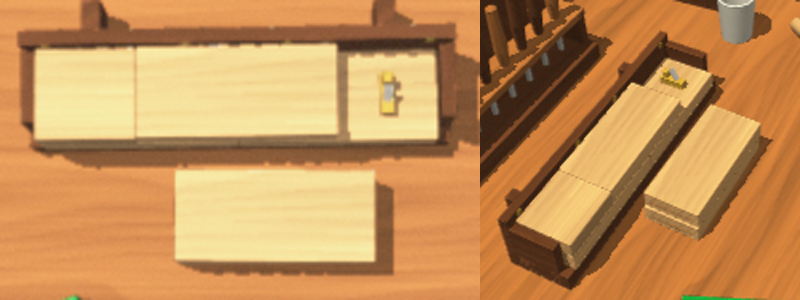

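The final picture shows the billet flat on the course. The end joint with the half is closed at (135,90), the back edge is on the fence, and the plane at (388,92) and the remaining pile are in place.

```bash
python3 -c "
from rig import arm
print(arm.close_job())"
```

```text
the job is handed in; nothing more can be done
None
```

The billet is laid across the joint of the first course, butted against the half-length billet at 12 N and then pressed against the fence at 16 N as the last move; one retreat went the wrong way and overshot the billet by about 40 mm along the pile, which I pushed back before laying it, and the job was handed in at 27 s.

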